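Put the tee away in the door bin and snap the cabinet shut

TASK

Put the brass barbed tee away in the steel bin on the inside of the green cabinet's open door, then push the door shut past its roller catch until it snaps fully home. The tee must stay in the bin.

Things in the scene. Friction and masses are not known exactly. Their poses are not given: they have to be found in the camera images.
- tee: Brass barbed hose tee, 90 g, flat on the 4 mm cork, about 110 mm from the next of five other fittings (one a straight brass joiner). Origin: underside, below the crossing of the tubes; z up. Stem 36 mm along +x, cross bar 28 mm each way along y; tubes 18 mm thick and high. Grip across the stem, 22 mm out along +x, fingers closing along y, tips near the cork.
- door (a joint): Angle of the cabinet door, rad: 0 is shut and home; starts open at 1.15 to 1.6 and stays where it is left. Opening turns it clockwise seen from above. From about 0.1 down a stud on the door meets a sprung roller under the cabinet's roof: push on with about 6 N at the free edge; below about 0.045 it snaps to 0 and is held.
- bin (a point): Centre of the inner floor of the open-topped steel bin on the inside of the door; swings with it. Axes: z up, y along the door's width towards the hinge, x square to the door, from outer to inner face. Inside 80 mm (x) by 120 mm (y), 45 mm deep, walls 4 mm. Rim 6 mm below the door's top edge; the cabinet's flat top lies 12 mm above that edge, 240 mm above the cork.
- push (a point): Good place to push: on the outer face of the green door (200 wide, 153 high, 12 mm thick), 20 mm below its top edge. Axes as bin: the upright hinge line lies 150 mm along +y, the outer face looks along -x; shut, it is level with the cabinet's front. A bakelite knob sticks out 28 mm, centred 58 mm lower and 28 mm nearer the free edge.
Things that resemble listed ones, but are neither listed nor needed, are in the scene too. Several things have the shape of the tee; the one meant has the colours described above.

How it is judged:
By the outcome, as a careful person would: the job done as asked, in the order asked, and still so for the second after the job is handed in, with the robot touching nothing.
It also fails if it takes over 64 s, if anything falls off the work surface, if the arm or the gripper's body presses on something with over 40 N, if the wrist force passes 120 N, or if a joint passes its speed limit or range.

ROBOT

A 7-joint arm with a two-finger parallel gripper is mounted at the origin on the work surface. World frame = base frame: x ahead of the robot, y to its left, z up, the work surface at z = 0. Lengths are in m, angles in rad, forces in N, time in s.
With the tool pointing down it reaches from about 0.4 to 0.85 m from the base axis. Payload 10.4 kg.
Tool frame: the origin (TCP) lies midway between the tips of the shut fingers; the grasp point (between the pads) lies 19 mm behind it; z points along the fingers, y is the line along which they close (so a half turn about z gives the same grasp; the last joint's range is limited). The gripper opens to 87 mm and grips with 3 to 60 N. Pads are 19 mm wide; open, the fingers measure 117 mm over their backs; the gripper's body (75 mm by 190 mm) begins 51 mm behind the grasp point.
Start: joints at [1.126, 0.332, -0.065, 1.46, 0.022, 1.35, -0.088], TCP at [0.256, -0.57, 0.223] pointing down, gripper open.
Joint ranges: [-2.6, 2.6], [-0.5, 2.12], [-1.47, 1.34], [0.16, 2.42], [-1.27, 4.41], [0.06, 2.06], [-2.6, 2.6]. Speed limits (rad/s): [2.22, 2.22, 2.79, 2.79, 3.14, 3.14, 3.14].

INTERFACE

Orientations are given as a rotation vector (axis times angle).
In Python, from workcell import manip, viewer gives the robot as it stands. The module is installed in compiled form; this text tells all that it offers.
- The arm moves only by the shell command python3 -m handwheel 'ROWS' [FORCE]. ROWS is JSON, one flat list of numbers, 7 for each row, row after row: the finger opening in mm, from 0 to 87, then the shift along the tool's x, y, z in mm, then the turn, a rotation vector about the tool's x, y, z in rad. In form: [grip, x, y, z, rx, ry, rz, grip, x, y, z, rx, ry, rz, ...]. A call has 1 to 5 rows; each row is the pose to reach, as a shift and turn from the pose commanded when the call began, along the tool's axes at that moment; what a row does not reach only later rows make up. A row lasts 1/10 s, in which the tool goes at most 50 mm and 8.59 degrees, less where a joint would pass 70% of its speed; a pose out of reach is approached as far as the arm can. A call with a gripper value outside its range is refused whole. The fingers move at their own pace and stop on an object; FORCE is the grip in N (left out, the last holds). Time passes only in rows, so rows that repeat a pose let the fingers close. It gives the time, the measured TCP pose, the force, the opening and the grip force at its end, in the units of the state.
- manip.state(): the state, without advancing time (a new reading comes with each control period).
- viewer.grab_frame(name): name is "scene" or "side" or "wrist"; returns a dict with "frame" (480x640x3 uint8, blue, green, red), "intrinsics" (3x3 intrinsics, pixels), "k1" (the pictures are not rectified: a ray, as slopes to the right and down, at radius r is drawn at 1 + k1 r^2 times it, then the intrinsics apply), "rvec" (rotation vector, rad) and "tvec" (3), from world to camera coordinates, as OpenCV has them. Camera axes: x right, y down, z forward; pixel columns grow to the right and rows downward; lengths in m; the calibration is good to about 2 mm. A picture is of the moment at which its call begins. There is no depth.
- manip.finish_job(): hands the job in; it is judged then, once.
The state is a dict: "time_s": time; "qpos": joint angles; "joint_velocities": joint speeds; "joint_efforts": joint torques, N m; "position": TCP position; "orientation": TCP orientation; "ft_force": force on the tool from outside, world axes, zero at the start; "ft_torque": the same for the moment, N m; "width": opening from 0.0 (shut) to 1.0 (fully open); "gripper_force": force on a finger pad.
Only numpy, scipy, OpenCV 4.12 (cv2) and the standard library are available. Lean on these libraries where they do the work, as an engineer would, in place of code of your own. Each camera call takes 0.05 s, during which the arm holds its last target. There are 200 camera calls.

## Working session

There is one attempt and no reset: what is moved stays moved. The work goes in short steps, Python scripts to look and compute and a shell command to move; the robot and the scene stay as the last step left them, time stands still between calls to the robot, and variables do not carry over. Pictures are saved under pics/ and viewed, at most 10 in all, crops included, and the job is handed in when it is done.

```bash
mkdir -p pics
cat > h.py <<'E'
import numpy as np, cv2
from scipy.spatial.transform import Rotation as R
from workcell import manip, viewer
def grab(n,f=None):
    d=viewer.grab_frame(n)
    if f: cv2.imwrite('pics/'+f,d['frame'])
    return d
def ray(d,u,v):
    K=np.array(d['intrinsics']);x=(u-K[0,2])/K[0,0];y=(v-K[1,2])/K[1,1]
    a=x;b=y
    for _ in range(20):
        s=1+d['k1']*(a*a+b*b);a=x/s;b=y/s
    M=R.from_rotvec(np.ravel(d['rvec'])).as_matrix();t=np.ravel(d['tvec'])
    return -M.T@t, M.T@np.array([a,b,1])
def onz(d,u,v,z):
    o,r=ray(d,u,v);return o+r*(z-o[2])/r[2]
def tri(*obs):
    A=0;B=0
    for d,u,v in obs:
        o,r=ray(d,u,v);r=r/np.linalg.norm(r);P=np.eye(3)-np.outer(r,r);A=A+P;B=B+P@o
    return np.linalg.solve(A,B)
def proj(d,p):
    M=R.from_rotvec(np.ravel(d['rvec'])).as_matrix();q=M@np.array(p)+np.ravel(d['tvec']);a,b=q[:2]/q[2]
    s=1+d['k1']*(a*a+b*b);K=np.array(d['intrinsics']);return K[0,0]*a*s+K[0,2],K[1,1]*b*s+K[1,2]
def delta(p,rot=None):
    "world target TCP -> tool shift mm, turn"
    s=manip.state();Q=R.from_rotvec(s['orientation'])
    print('shift',np.round(Q.inv().apply(np.array(p)-s['position'])*1000,1), 'turn',None if rot is None else np.round((Q.inv()*rot).as_rotvec(),3))
E
python3 - <<'E'
from h import *
import pickle
D={n:grab(n,n+'0.png') for n in('scene','side','wrist')}
pickle.dump(D,open('d0.pkl','wb'))
s=manip.state();print(s)
for n,d in D.items(): print(n,np.round(ray(d,320,240),2),d['k1'])
E
```

```text
{'time_s': 0.15, 'qpos': array([ 1.12638899,  0.33275384, -0.06472102,  1.46071637,  0.02158824,
        1.34989595, -0.0885135 ]), 'joint_velocities': array([ 5.70072813e-04, -4.35730696e-05, -1.18253138e-03, -3.88948246e-03,
        1.13178044e-03,  1.23131196e-03, -8.10176321e-04]), 'joint_efforts': array([ 1.08571687e-03, -6.23634553e+01,  2.46895471e-02, -3.90142787e+01,
       -6.13945979e-02,  3.72885412e-02,  1.44200822e-04]), 'position': array([ 0.25578223, -0.56995628,  0.2219351 ]), 'orientation': array([-3.07094919e+00, -6.57483521e-01,  3.94726122e-04]), 'ft_force': array([ 0.18000619, -0.33264145,  0.08628041]), 'ft_torque': array([ 0.01764184, -0.02691377,  0.0442557 ]), 'gripper_force': 0.0, 'width': 1.0038903046778669}
scene [[ 1.27 -0.25  0.8 ]
 [-0.77  0.22 -0.61]] -0.028841793630058312
side [[-0.18 -0.94  0.79]
 [ 0.51  0.72 -0.47]] -0.05686217058444599
wrist [[ 0.33 -0.53  0.38]
 [-0.28 -0.12 -0.95]] 0.011141444509634627
```

View pics/scene0.png

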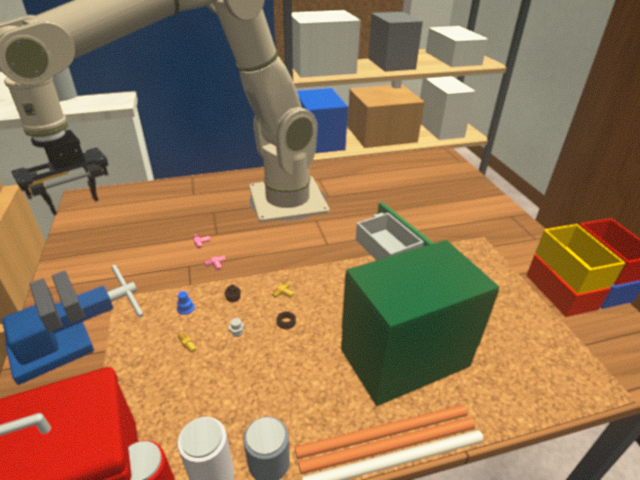

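View pics/side0.png

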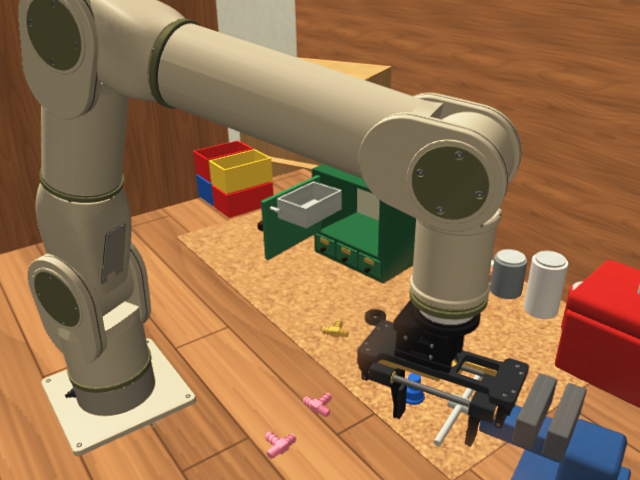

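The scene view shows the brass tee at (284,290), the joiner at (187,342), and the door and bin at (395,235). In the side view the tee is at (336,329) and the bin at (310,203). I'll zoom in for the corners.

Run:
```python
from h import *
import pickle
D=pickle.load(open('d0.pkl','rb'))
def crop(n,x,y,w,h,W,H): return cv2.resize(D[n]['frame'][y:y+h,x:x+w],(W,H),interpolation=cv2.INTER_CUBIC)
a=crop('scene',345,190,100,75,400,300); b=crop('side',250,160,133,100,400,300)
c=crop('scene',250,265,67,50,400,300); d=crop('side',300,305,67,50,400,300)
cv2.imwrite('pics/m1.png',np.vstack([np.hstack([a,b]),np.hstack([c,d])]))
```

```text
(no output)
```

View pics/m1.png

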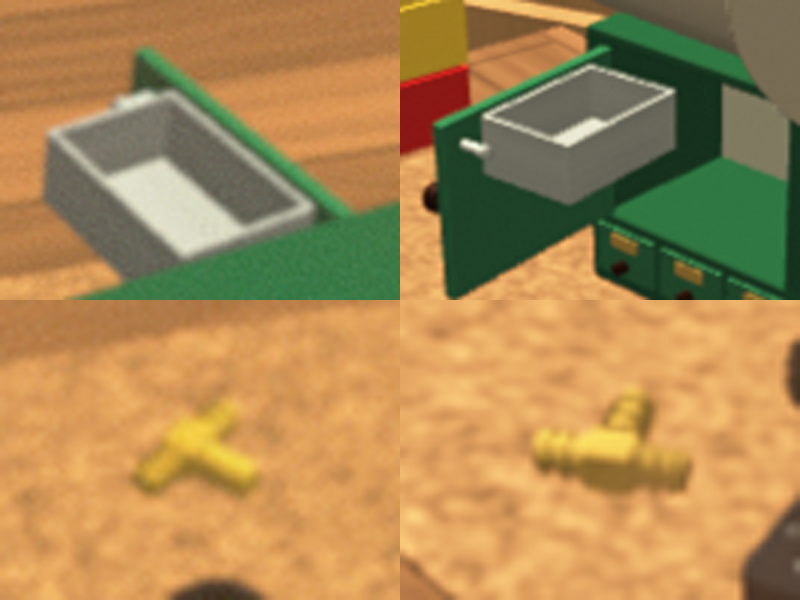

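Top-left is the scene bin, with rim corners at (48,132), (175,95) and (318,208). Top-right is the side view, and the bottom row is the tee with its stem pointing away from the robot.

Run:
```python
from h import *
import pickle
D=pickle.load(open('d0.pkl','rb'));A,B=D['scene'],D['side']
a=lambda u,v:(A,345+u/4,190+v/4); b=lambda u,v:(B,250+u*.3325,160+v/3)
c=lambda u,v:(A,250+u*.1675,265+v/6); d=lambda u,v:(B,300+u*.1675,305+v/6)
P=lambda n,*o:print(n,np.round(tri(*o),4),*[np.round(onz(*x,z),4) for x in o])
z=.226
P('awayfree',a(48,132),b(170,146)); P('doorfree',a(175,95),b(83,115)); P('doorhinge',a(318,208),b(195,66));z=.226;P('awayhinge',b(275,90))if 0 else print(onz(*b(275,90),z))
z=.232;P('doorend',a(143,50),b(40,125))
z=.015
P('bar1',c(148,178),d(285,168));P('bar2',c(228,110),d(140,148));P('stem',c(248,172),d(235,95));P('mid',c(190,138),d(215,150))
for n,o in(('A',A),('B',B)):
  hsv=cv2.cvtColor(o['frame'],cv2.COLOR_BGR2HSV);u0,v0=(284,290) if n=='A' else(336,329)
  m=cv2.inRange(hsv,(22,140,60),(34,255,255));m2=np.zeros_like(m);m2[v0-20:v0+20,u0-22:u0+22]=m[v0-20:v0+20,u0-22:u0+22]
  ys,xs=np.nonzero(m2);pts=np.array([onz(o,x,y,.013)[:2] for x,y in zip(xs,ys)]);print(n,len(xs),xs.min(),xs.max(),ys.min(),ys.max(),pts.mean(0))
```

```text
awayfree [0.4938 0.0623 0.2236] [0.4951 0.0626 0.226 ] [0.49   0.0551 0.226 ]
doorfree [0.4734 0.1488 0.2227] [0.4774 0.147  0.226 ] [0.4694 0.1417 0.226 ]
doorhinge [0.5977 0.1786 0.2234] [0.5973 0.18   0.226 ] [0.592  0.1674 0.226 ]
[0.6129495  0.08913826 0.226     ]
doorend [0.4322 0.144  0.2283] [0.4359 0.1428 0.232 ] [0.4275 0.1346 0.232 ]
bar1 [ 0.4597 -0.1302  0.0123] [ 0.4612 -0.1294  0.015 ] [ 0.4575 -0.1347  0.015 ]
bar2 [ 0.4261 -0.0884  0.0116] [ 0.4285 -0.0879  0.015 ] [ 0.4234 -0.094   0.015 ]
stem [ 0.4695 -0.0886  0.0157] [ 0.468  -0.0877  0.015 ] [ 0.47   -0.0891  0.015 ]
mid [ 0.4438 -0.1091  0.0154] [ 0.4417 -0.1074  0.015 ] [ 0.4441 -0.1112  0.015 ]
A 56 279 291 283 293 [ 0.44267532 -0.1001513 ]
B 40 323 338 327 330 [ 0.44302436 -0.09883752]
```

```bash
python3 - <<'E'
from h import *
import pickle
D=pickle.load(open('d0.pkl','rb'));A=D['scene']
for p in((343,288),(458,244),(496,290),(346,270)): print(p,np.round(onz(A,*p,.244),3))
s=manip.state();Q=R.from_rotvec(s['orientation']);print(np.round(Q.as_matrix(),3))
def yawrot(deg): # tool y (closing) at world yaw deg, pointing down
    y=np.radians(deg);Y=np.array([np.cos(y),np.sin(y),0]);Z=np.array([0,0,-1.]);return R.from_matrix(np.c_[np.cross(Y,Z),Y,Z])
delta((.460,-.095,.222),yawrot(-51))
E
cat >> h.py <<'E'
def yawrot(deg):
    y=np.radians(deg);Y=np.array([np.cos(y),np.sin(y),0]);Z=np.array([0,0,-1.]);return R.from_matrix(np.c_[np.cross(Y,Z),Y,Z])
E
```

```text
(343, 288) [ 0.708 -0.04   0.244]
(458, 244) [0.641 0.231 0.244]
(496, 290) [0.783 0.23  0.244]
(346, 270) [ 0.662 -0.019  0.244]
[[ 0.912  0.409 -0.   ]
 [ 0.409 -0.912  0.001]
 [-0.    -0.001 -1.   ]]
shift [ 3.808e+02 -3.497e+02  3.000e-01] turn [-0.001 -0.    -0.259]
```

```bash
python3 -m handwheel '[60,36,-33,0,0,0,-0.05,60,72,-66,0,0,0,-0.1,60,108,-99,0,0,0,-0.15,60,144,-132,0,0,0,-0.2,60,180,-165,0,0,0,-0.26]'
python3 - <<'E'
from h import *
delta((.460,-.095,.15),yawrot(-51))
E
```

```text
time_s: 0.65
position: [0.3529, -0.344, 0.2224]
orientation: [2.96, 1.053, -0.0]
ft_force: [2.0, 0.2, 1.3]
width: 0.707
gripper_force: 0.0
shift [ 240.4 -125.4   72.4] turn [0.    0.    0.003]
```

```bash
python3 -m handwheel '[60,42,-22,12,0,0,0,60,84,-44,24,0,0,0,60,126,-66,36,0,0,0,60,168,-88,48,0,0,0,60,210,-110,60,0,0,0]'; python3 -m handwheel '[60,30,-15,12,0,0,0,60,30,-15,12,0,0,0,60,30,-15,12,0,0,0]'
python3 - <<'E'
from h import *
delta((.460,-.095,.15),yawrot(-51))
d=grab('wrist','w1.png');import pickle;pickle.dump(d,open('w1.pkl','wb'))
E
```

```text
time_s: 1.15
position: [0.4466, -0.1265, 0.1622]
orientation: [2.96, 1.05, 0.0]
ft_force: [1.2, -0.8, 0.9]
width: 0.688
gripper_force: 0.0
time_s: 1.45
position: [0.4599, -0.0973, 0.1502]
orientation: [-2.96, -1.053, 0.001]
ft_force: [-0.3, -0.7, 0.3]
width: 0.688
gripper_force: 0.0
shift [ 1.5 -1.7  0.2] turn [-0.001  0.001  0.003]
```

View pics/w1.png

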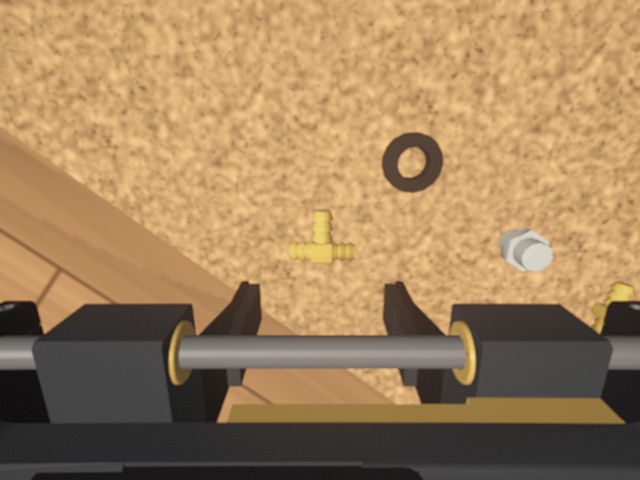

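The tee is square to the gripper: bar from (289,251) to (354,251), crossing at (322,251), stem tip at (322,210).

Run:
```python
from h import *
import pickle
d=pickle.load(open('w1.pkl','rb'))
g=lambda u,v:onz(d,u,v,.013)
b1,b2,st,m=g(289,251),g(354,251),g(322,210),g(322,251)
print(b1,b2,st,m,np.linalg.norm(b1-b2),np.linalg.norm(st-m))
v=(b1-b2)[:2];print(np.degrees(np.arctan2(v[1],v[0])))
c=(b1+b2)/2;a=np.degrees(np.arctan2(v[1],v[0]));n=(st-c)/np.linalg.norm(st-c)
p=c+.022*n;p[2]=.007;print(p);delta(p)
```

```text
[ 0.42437416 -0.08759665  0.013     ] [ 0.46006476 -0.13137547  0.013     ] [ 0.47074128 -0.08680923  0.013     ] [ 0.44249535 -0.10982597  0.013     ] 0.05648366695930472 0.03643628604573603
129.1885746319836
[ 0.45943991 -0.0957946   0.007     ]
shift [  1.3  -2.3 143.5] turn None
```

```bash
python3 -m handwheel '[60,1,-2,40,0,0,0,60,1,-2,80,0,0,0,60,1,-2,110,0,0,0,60,1,-2,130,0,0,0,60,1,-2,143,0,0,0]'; python3 -m handwheel '[60,0,0,0,0,0,0,0,0,0,0,0,0,0,0,0,0,0,0,0,0,0,0,0,0,0,0,0,0,0,0,0,0,0,0]' 25; python3 -m handwheel '[0,0,0,0,0,0,0,0,0,0,0,0,0,0,0,0,0,0,0,0,0]'
```

```text
time_s: 2.0
position: [0.4587, -0.097, 0.0063]
orientation: [-2.962, -1.047, 0.002]
ft_force: [0.3, 0.0, 0.8]
width: 0.691
gripper_force: 0.0
time_s: 2.5
position: [0.4601, -0.0957, 0.0082]
orientation: [2.96, 1.05, 0.002]
ft_force: [0.1, -0.4, 0.4]
width: 0.416
gripper_force: 0.0
time_s: 2.8
position: [0.4598, -0.0955, 0.0077]
orientation: [2.961, 1.05, 0.0]
ft_force: [-0.1, -1.0, 0.7]
width: 0.194
gripper_force: 24.8
```

```bash
python3 -m handwheel '[0,0,0,-40,0,0,0,0,0,0,-90,0,0,0,0,0,0,-140,0,0,-0.13,0,0,0,-190,0,0,-0.26,0,0,0,-240,0,0,-0.4]'; python3 -m handwheel '[0,0,0,-50,0,0,-0.14,0,0,0,-55,0,0,-0.28,0,0,0,-55,0,0,-0.42,0,0,0,-55,0,0,-0.56,0,0,0,-55,0,0,-0.72]'
python3 - <<'E'
from h import *
delta((.5438,.1288,.30),yawrot(13.5))
E
```

```text
time_s: 3.3
position: [0.4591, -0.0953, 0.2496]
orientation: [2.688, 1.625, -0.0]
ft_force: [1.6, -0.6, -0.0]
width: 0.2
gripper_force: 24.8
time_s: 3.8
position: [0.4595, -0.0954, 0.3024]
orientation: [-1.955, -2.459, 0.0]
ft_force: [-0.3, -0.4, -1.7]
width: 0.193
gripper_force: 24.8
shift [199.5 132.6   2.3] turn [-0.    -0.    -0.009]
```

```bash
python3 -m handwheel '[0,26,26,0,0,0,0,0,52,52,0,0,0,0,0,78,78,0,0,0,0,0,104,104,0,0,0,0,0,130,130,0,0,0,0]'; python3 -m handwheel '[0,0,0,0,0,0,0,0,0,0,0,0,0,0]'
python3 - <<'E'
from h import *
delta((.5438,.1288,.30),yawrot(13.5))
d=grab('wrist','w2.png');import pickle;pickle.dump(d,open('w2.pkl','wb'))
E
```

```text
time_s: 4.3
position: [0.5585, 0.061, 0.3023]
orientation: [-1.963, -2.452, 0.0]
ft_force: [0.6, -0.2, -1.0]
width: 0.19
gripper_force: 24.8
time_s: 4.5
position: [0.5579, 0.0606, 0.3019]
orientation: [-1.96, -2.454, 0.001]
ft_force: [-0.9, -1.1, -0.4]
width: 0.19
gripper_force: 24.8
shift [69.6  1.4  1.9] turn [-0.001 -0.001 -0.013]
```

View pics/w2.png

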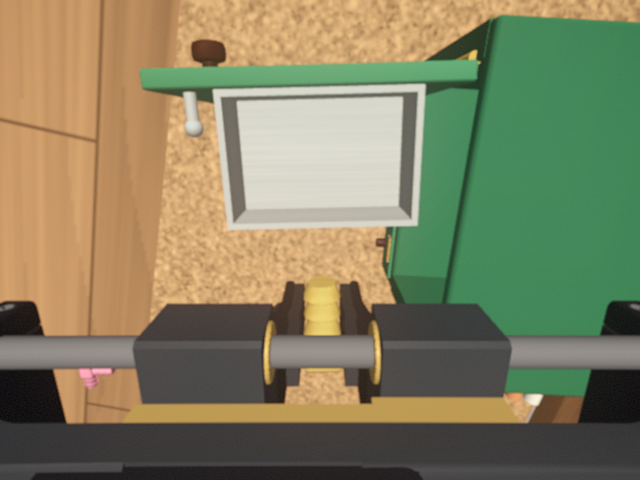

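The wrist view shows the tee firmly held. The bin rim corners are at (215,92), (425,85), (417,225) and (228,230), the door top runs from (141,70) to (477,62), and the cabinet's front edge goes from (497,17) down to (445,300).

Run:
```python
from h import *
import pickle
d=pickle.load(open('w2.pkl','rb'))
r=[onz(d,*p,.226) for p in((215,92),(425,85),(417,225),(228,230))]
print(np.round(r,4));c=np.mean(r,0);print('c',c)
y=(r[1]-r[0]+r[2]-r[3]);a=np.arctan2(y[1],y[0]);print('yaw',np.degrees(a),[round(np.linalg.norm(r[i]-r[i-1]),4) for i in range(4)])
e=[onz(d,*p,.232) for p in((141,70),(477,62),(143,90))];print('door',np.round(e,4),np.linalg.norm(e[1]-e[0]))
f=[onz(d,*p,.244) for p in((497,17),(445,300))];w=f[1]-f[0];print('cab',np.round(f,4),np.degrees(np.arctan2(w[1],w[0])))
X=np.array([-np.sin(a),np.cos(a),0])
delta(np.r_[(c+.0085*X)[:2],.203],yawrot(np.degrees(a)))
```

```text
[[0.4719 0.1468 0.226 ]
 [0.5948 0.1786 0.226 ]
 [0.6161 0.094  0.226 ]
 [0.4922 0.0622 0.226 ]]
c [0.54375102 0.12039519 0.226     ]
yaw 14.455738197896812 [np.float64(0.087), np.float64(0.127), np.float64(0.0873), np.float64(0.128)]
door [[0.4302 0.1488 0.232 ]
 [0.6189 0.1959 0.232 ]
 [0.4321 0.1383 0.232 ]] 0.19443511137911498
cab [[0.6175 0.2158 0.244 ]
 [0.6438 0.0522 0.244 ]] -80.85316428593143
shift [71.1 -0.5 99.1] turn [-0.001  0.    -0.031]
```

```bash
python3 -m handwheel '[0,36,0,0,0,0,-0.03,0,71,0,0,0,0,-0.03,0,71,0,35,0,0,-0.03,0,71,0,70,0,0,-0.03,0,71,0,90,0,0,-0.03]'; python3 -m handwheel '[0,0,0,8,0,0,0,0,0,0,16,0,0,0,0,0,0,16,0,0,0,0,0,0,16,0,0,0]'; python3 -c "
from h import *
delta((.5417,.1286,.194))"
```

```text
time_s: 5.05
position: [0.5414, 0.1271, 0.2101]
orientation: [-1.928, -2.48, 0.004]
ft_force: [-0.2, 0.5, 0.2]
width: 0.197
gripper_force: 24.8
time_s: 5.45
position: [0.5429, 0.129, 0.1975]
orientation: [1.926, 2.481, 0.001]
ft_force: [-0.1, -0.2, -0.4]
width: 0.192
gripper_force: 24.8
shift [-0.1 -1.3  3.5] turn None
```

Release and retreat straight up.

```bash
python3 -m handwheel '[17,0,0,4,0,0,0,35,0,0,5,0,0,0,35,0,0,5,0,0,0,35,0,0,5,0,0,0,35,0,0,5,0,0,0]'; python3 -m handwheel '[35,0,0,-20,0,0,0,35,0,0,-50,0,0,0,35,0,0,-90,0,0,0,35,-30,-20,-100,0,0,0,35,-70,-20,-100,0,0,0]'; python3 -m handwheel '[35,0,0,0,0,0,0,35,0,0,0,0,0,0]';python3 -c "
from h import *
grab('wrist','w3.png')"
```

```text
time_s: 5.95
position: [0.5425, 0.1292, 0.1917]
orientation: [1.926, 2.482, 0.0]
ft_force: [0.9, -0.2, 0.0]
width: 0.383
gripper_force: 0.0
time_s: 6.45
position: [0.5401, 0.0581, 0.2946]
orientation: [1.918, 2.484, 0.004]
ft_force: [0.8, -0.4, -1.0]
width: 0.403
gripper_force: 0.0
time_s: 6.65
position: [0.5406, 0.0554, 0.2915]
orientation: [1.929, 2.48, 0.0]
ft_force: [0.3, 0.8, -0.4]
width: 0.404
gripper_force: 0.0
```

View pics/w3.png

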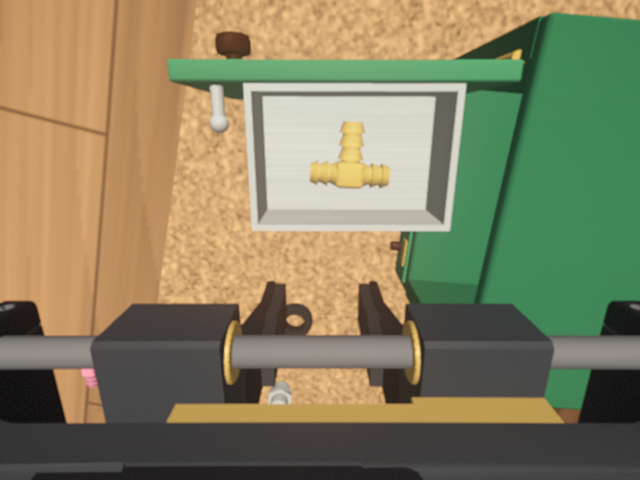

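The tee lies flat in the middle of the bin at (350,160). Next I'll work out the push arc.

```bash
cat >> h.py <<'E'
H=np.array([.624,.199])
def wp(phi,off=.013,r=.15,z=.2):
    p=np.radians(phi);u=np.array([np.cos(p),np.sin(p)]);n=np.array([u[1],-u[0]]);return np.r_[H+r*u+off*n,z]
def T(p):
    s=manip.state();return np.round(R.from_rotvec(s['orientation']).inv().apply(p-s['position'])*1000).astype(int)
E
python3 - <<'E'
from h import *
s=manip.state();print(np.round(s['qpos'],2))
print('above',T(wp(194.5,.045,z=.30)))
for f in list(range(194,282,6))+[276,279,281]: print(f,T(wp(f)),np.round(wp(f),3))
E
```

```text
[ 0.43  0.19 -0.71  1.54  0.12  1.46 -0.03]
above [162 -34  -8]
194 [131 -34  92] [0.475 0.175 0.2  ]
200 [115 -34  92] [0.479 0.16  0.2  ]
206 [ 99 -33  92] [0.483 0.145 0.2  ]
212 [ 84 -31  92] [0.49  0.131 0.2  ]
218 [ 69 -26  92] [0.498 0.117 0.2  ]
224 [ 54 -20  92] [0.507 0.104 0.2  ]
230 [ 40 -13  92] [0.518 0.092 0.2  ]
236 [27 -4 92] [0.529 0.082 0.2  ]
242 [15  6 92] [0.542 0.073 0.2  ]
248 [ 4 17 92] [0.556 0.065 0.2  ]
254 [-6 29 92] [0.57  0.058 0.2  ]
260 [-14  43  92] [0.585 0.054 0.2  ]
266 [-21  57  92] [0.601 0.05  0.2  ]
272 [-27  72  92] [0.616 0.049 0.2  ]
278 [-31  87  92] [0.632 0.049 0.2  ]
276 [-30  82  92] [0.627 0.048 0.2  ]
279 [-31  89  92] [0.635 0.049 0.2  ]
281 [-32  95  92] [0.64  0.049 0.2  ]
```

```bash
python3 -m handwheel '[0,40,-8,-4,0,0,0,0,80,-16,-8,0,0,0,0,120,-26,-8,0,0,0,0,162,-34,-8,0,0,0,0,162,-34,-8,0,0,0]' 20; python3 -m handwheel '[0,0,0,35,0,0,0,0,0,0,70,0,0,0,0,0,0,100,0,0,0,0,0,0,100,0,0,0]'
python3 - <<'E'
from h import *
for f in list(range(194,282,6))+[279,281]: print(f,T(wp(f)))
E
```

```text
time_s: 7.2
position: [0.4634, 0.2122, 0.3002]
orientation: [-1.911, -2.492, -0.003]
ft_force: [0.8, -0.8, 0.9]
width: 0.052
gripper_force: 0.0
time_s: 7.6
position: [0.4649, 0.2045, 0.1961]
orientation: [-1.921, -2.481, 0.008]
ft_force: [-0.3, -0.6, 1.5]
width: 0.003
gripper_force: 0.0
194 [-31   3  -4]
200 [-47   2  -4]
206 [-62   3  -4]
212 [-78   6  -4]
218 [-93  10  -4]
224 [-108   16   -4]
230 [-122   23   -4]
236 [-135   32   -4]
242 [-147   42   -4]
248 [-158   53   -4]
254 [-168   65   -4]
260 [-176   79   -4]
266 [-183   93   -4]
272 [-189  107   -5]
278 [-193  123   -5]
279 [-193  125   -5]
281 [-194  131   -5]
```

```bash
python3 -m handwheel '[0,-16,2,-4,0,0,0,0,-31,3,-4,0,0,0,0,-39,3,-4,0,0,0,0,-47,3,-4,0,0,0,0,-62,3,-4,0,0,0]'; python3 -m handwheel '[0,-16,3,0,0,0,0,0,-31,7,0,0,0,0,0,-46,13,0,0,0,0,0,-60,20,0,0,0,0,0,-73,29,0,0,0,0]'
python3 - <<'E'
from h import *
for f in list(range(230,282,6))+[279,281]: print(f,T(wp(f)))
E
```

```text
time_s: 8.1
position: [0.4856, 0.1468, 0.2045]
orientation: [1.923, 2.484, 0.002]
ft_force: [0.2, 0.6, 0.0]
width: 0.006
gripper_force: 0.3
time_s: 8.6
position: [0.5327, 0.081, 0.2036]
orientation: [1.926, 2.482, -0.0]
ft_force: [-0.1, 0.8, -0.7]
width: 0.007
gripper_force: 0.3
230 [ 15 -12   4]
236 [ 2 -3  4]
242 [-10   7   4]
248 [-21  18   4]
254 [-31  31   4]
260 [-40  44   4]
266 [-47  58   4]
272 [-52  73   4]
278 [-56  88   4]
279 [-56  91   4]
281 [-57  96   4]
```

```bash
python3 -m handwheel '[0,-10,7,2,0,0,0,0,-21,18,4,0,0,0,0,-31,31,4,0,0,0,0,-40,44,4,0,0,0,0,-40,44,4,0,0,0]'
python3 - <<'E'
from h import *
for f in [260,266,272,278,279,281,283]: print(f,T(wp(f)))
a=grab('side')['frame'][130:330,180:480];b=grab('wrist')['frame'][:,:]
cv2.imwrite('pics/m2.png',np.hstack([cv2.resize(a,(450,300)),cv2.resize(b,(350,300))]))
E
```

```text
time_s: 9.1
position: [0.5859, 0.0529, 0.1987]
orientation: [-1.928, -2.48, 0.0]
ft_force: [0.4, -0.5, -0.5]
width: 0.007
gripper_force: 0.0
260 [ 1 -1 -1]
266 [-6 14 -1]
272 [-12  28  -1]
278 [-15  44  -1]
279 [-16  46  -1]
281 [-17  51  -1]
283 [-17  57  -1]
```

View pics/m2.png

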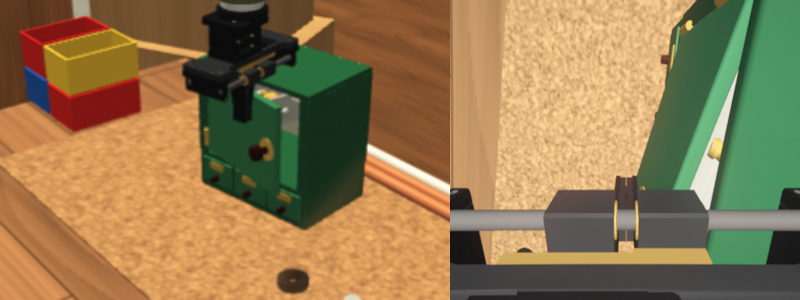

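The fingers are on the door, it is about 20° from shut, and the tee can be seen in the bin. I'll keep pushing.

```bash
python3 -m handwheel '[0,-6,14,0,0,0,0,0,-10,24,0,0,0,0,0,-13,34,0,0,0,0,0,-14,39,0,0,0,0,0,-14,39,0,0,0,0]'; python3 -m handwheel '[0,-1,3,0,0,0,0,0,-2,6,0,0,0,0,0,-2,9,0,0,0,0,0,-2,9,0,0,0,0]'
python3 - <<'E'
from h import *
for f in [278,279,281,283]: print(f,T(wp(f)))
E
```

```text
time_s: 9.7
position: [0.626, 0.0505, 0.1993]
orientation: [-1.926, -2.482, -0.0]
ft_force: [-0.2, -0.0, 0.1]
width: 0.001
gripper_force: 0.0
time_s: 10.1
position: [0.6309, 0.0503, 0.1993]
orientation: [-1.922, -2.478, 0.012]
ft_force: [-24.8, -3.3, 10.7]
width: 0.004
gripper_force: 13.6
278 [-2  1 -1]
279 [-2  3 -1]
281 [-3  8 -1]
283 [-4 14 -1]
```

A 25 N reaction at the expected front plane suggests the door is shut. I'll back off and look.

```bash
python3 -m handwheel '[0,0,-15,0,0,0,0,0,0,-45,0,0,0,0,0,0,-90,0,0,0,0,0,0,-110,-60,0,0,0,0,0,-110,-100,0,0,0]'; python3 -m handwheel '[0,-40,-20,0,0,0,0,0,-80,-40,0,0,0,0,0,-120,-60,0,0,0,0,0,-120,-60,0,0,0,0]'
python3 - <<'E'
from h import *
A=grab('side')['frame'][130:290,240:440];B=grab('scene')['frame'][220:420,320:520]
cv2.imwrite('pics/m3.png',np.hstack([cv2.resize(A,(450,360),interpolation=2),cv2.resize(B,(350,360),interpolation=2)]))
print(manip.state()['ft_force'])
E
```

```text
time_s: 10.6
position: [0.525, 0.0224, 0.2962]
orientation: [-1.925, -2.48, 0.007]
ft_force: [1.3, 0.3, 2.4]
width: 0.006
gripper_force: 0.0
time_s: 11.0
position: [0.4986, -0.1148, 0.2968]
orientation: [1.937, 2.472, -0.004]
ft_force: [0.7, -0.2, -0.1]
width: 0.005
gripper_force: 0.0
[ 1.32137028  0.88397702 -0.43143925]
```

View pics/m3.png

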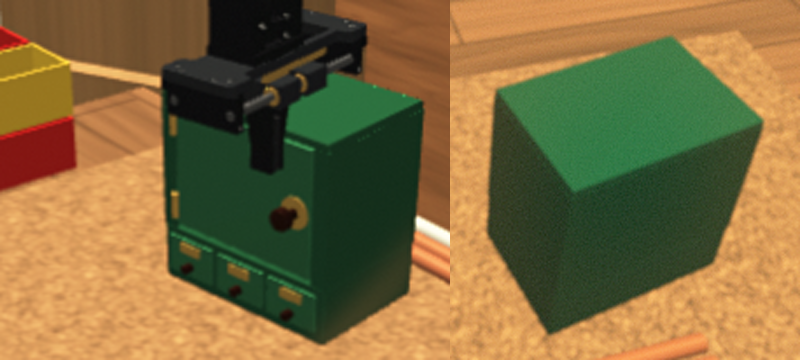

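```bash
python3 -m handwheel '[0,-40,-20,0,0,0,0,0,-80,-40,0,0,0,0,0,-120,-60,0,0,0,0,0,-160,-80,0,0,0,0,0,-160,-80,0,0,0,0]'
python3 - <<'E'
from h import *
d=grab('side');A=d['frame'][150:280,290:420]
cv2.imwrite('pics/m4.png',cv2.resize(A,(600,600),interpolation=2))
# predicted free top outer corner for several angles -> pixel in crop
for th in(0,.045,.1):
    p=wp(279.15-np.degrees(th),0,.2,.232);u,v=proj(d,p);print(th,(u-290)*4.615,(v-150)*4.615)
E
```

```text
time_s: 11.6
position: [0.4606, -0.2877, 0.2962]
orientation: [-1.934, -2.475, 0.003]
ft_force: [-0.3, 0.0, 1.0]
width: 0.002
gripper_force: 0.0
0 414.903524604011 207.80329437883017
0.045 402.7259195316512 213.16477875702964
0.1 386.88618806477064 219.44698372852832
```

View pics/m4.png

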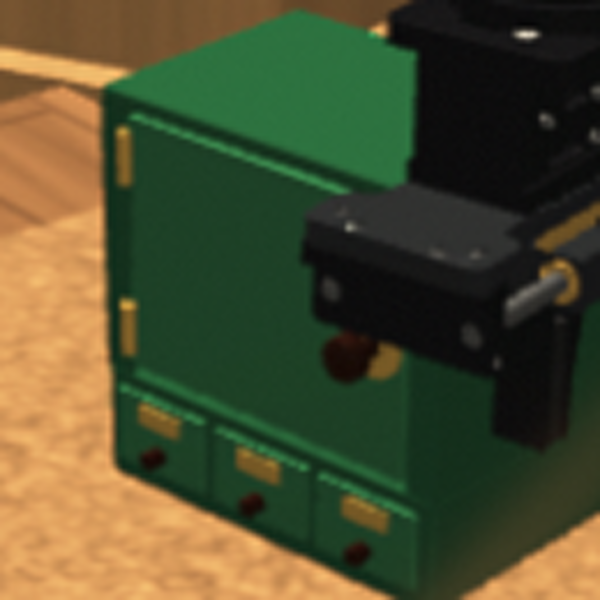

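Run:
```python
from h import *
d=grab('side')
for th in(0,.045,.1):
    for r in(.002,.2):
        u,v=proj(d,wp(279.15-np.degrees(th),0,r,.079));print(th,r,(u-290)*4.615,(v-150)*4.615)
```

```text
0 0.002 137.08323398969122 360.0689365647154
0 0.2 406.0502863345942 478.3790309997539
0.045 0.002 136.96760824220254 360.1209643524332
0.045 0.2 394.4717391696947 484.48935495246656
0.1 0.002 136.81973647561438 360.1813795092815
0.1 0.2 379.4238079341713 491.6395716732197
```

The observed bottom corners at about (135,370) and (405,488) match an angle of 0. With the 25 N stop as well, the door is home, so I'm handing in.

```bash
python3 -c "
from workcell import manip
print(manip.finish_job())"
```

```text
the job is handed in; nothing more can be done
None
```

The brass tee is in the steel bin and the green door is pushed shut flush with the cabinet; I handed the job in at about 12 s of the 64 s allowed, and no verdict came back. I last saw the tee in the bin with the door about 20° open; that the door is home rests on a 25 N hard stop and its bottom corners matching angle 0.

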